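Seat the lantern on its charging dock

TASK

Put the lantern back on its charging dock so it is ready for the next power cut: set it down gently over the two dock pegs, its foot flat and fully home on the dock, and let go. Leave the glass jar and the cup where they stand.

Things in the scene. Friction and masses are not known exactly. Their poses are not given: they have to be found in the camera images.
- lantern: Loose upright lantern, 0.3-0.65 kg, 142 mm tall. Origin: centre of underside; z up, y along its long side. Oblong foot 84x136x28 mm; underneath, 2 square sockets 31 wide, 22 deep, at y +40 and -40. On it a white tube, then a cap 72 across, top at z 98. Over the cap a rigid bar to grip: along y, above the origin, 14 thick (x), 70 long, z 126 to 142, on end posts. Fits the dock either way round.
- dock: Charging dock fixed to the bench: plate 110 (x) by 164 (y), 14 mm high. Origin: centre of underside; z up, y along its long side. Two steel pegs at y +40 and -40 mm, 14 mm across, tapering to 6 at the tips, 32 mm above the bench. A seated lantern is centred on the dock, long sides alike, its underside on the plate; pegs leave 8 mm of play each way.
- jar: Bystander: clear glass jar with a steel twist cap, 72 mm across, 105 mm tall, standing loose. Origin: centre of its underside.
- cup: Bystander: orange silicone collapsible cup with stepped sides, open, 82 mm across at the rim, 60 mm tall, standing loose. Origin: centre of its underside.
Mind the look-alikes: they are no part of the job. Leave any blue look-alike of the lantern alone.

How it is judged:
By the outcome, as a careful person would: the job done as asked, in the order asked, and still so for the second after the job is handed in, with the robot touching nothing.
It also fails if it takes over 35 s, if anything falls off the work surface, if the arm or the gripper's body presses on something with over 40 N, if the wrist force passes 120 N, or if a joint passes its speed limit or range.

ROBOT

A 6-joint arm with a two-finger parallel gripper is mounted at the origin on the work surface. World frame = base frame: x ahead of the robot, y to its left, z up, the work surface at z = 0. Lengths are in m, angles in rad, forces in N, time in s.
With the tool pointing down it reaches from about 0.35 to 0.975 m from the base axis. Payload 7.1 kg.
Tool frame: the origin (TCP) lies midway between the tips of the shut fingers; the grasp point (between the pads) lies 19 mm behind it; z points along the fingers, y is the line along which they close (so a half turn about z gives the same grasp; the last joint's range is limited). The gripper opens to 88 mm and grips with 3 to 60 N. Pads are 20 mm wide; open, the fingers measure 115 mm over their backs; the gripper's body (75 mm by 178 mm) begins 61 mm behind the grasp point.
Start: joints at [-1.259, 0.423, 1.63, -0, 1.089, -0.019], TCP at [0.203, -0.591, 0.223] pointing down, gripper open.
Joint ranges: [-3, 3], [-0.9, 2.11], [0.09, 2.58], [-1.31, 4.45], [0.11, 2.69], [-2.54, 2.54]. Speed limits (rad/s): [2.39, 2.39, 3.01, 3.14, 3.14, 3.14].

INTERFACE

Orientations are given as a unit quaternion [w, x, y, z].
In Python, from cell import ctrl gives the robot as it stands.
- The arm moves only by the tool step_arm, never from a script. Its argument "deltas" is a list of rows, each a list of 7 numbers: the shift along the tool's x, y, z in m, then the turn, a rotation vector about the tool's x, y, z in degrees, then the finger opening in m, from 0 to 0.0878. A call has 1 to 10 rows; each row is the pose to reach, as a shift and turn from the pose commanded when the call began, along the tool's axes at that moment; what a row does not reach only later rows make up. A row lasts 1/8 s, in which the tool goes at most 62.5 mm and 10.7 degrees, less where a joint would pass 70% of its speed; a pose out of reach is approached as far as the arm can. A call with a gripper value outside its range is refused whole. The fingers move at their own pace and stop on an object; the grip force is fixed at half the most. Time passes only in rows, so rows that repeat a pose let the fingers close. It gives the time, the measured TCP pose, the force, the opening and the grip force at its end, in the units of the state.
- ctrl.state(): the state, without advancing time (a new reading comes with each control period).
- ctrl.camera(name): name is "scene" or "top"; returns the picture (384x512x3 uint8, red, green, blue); there is no depth.
- ctrl.camera_model(name): a dict with "fx", "fy", "cx", "cy" (pixels), "origin" and "rotation" of the camera in the world. Camera axes: x right, y down, z forward; pixel columns grow to the right and rows downward; lengths in m; the calibration is good to about 2 mm. A picture is of the moment at which its call begins. camera_model takes no time and is no camera call.
- ctrl.sign_off(): hands the job in; it is judged then, once.
Trained networks look in the newest picture that a camera, given by its name, has taken for a name from the list of things; names that differ only in an ending like _2 or _b are one class to them, and where a whole thing is asked for, a point or a joint stands for the part that bears it (a point fixed in the world has none). Each returns a list of dicts, best first, with "score" (0 to 1); they miss things now and then, are a little off and sometimes report something else, mostly with a low value. They report only what shows in the picture. A call takes as long as a camera call. They do not tell look-alikes from the thing itself.
- ctrl.find_in(camera, name): "location" ([x, y, z] in m, in the coordinates of the camera as it stood for that picture, good to about 4 mm: the middle of the surface that is visible of it).
The state is a dict: "time": time; "q": joint angles; "joint_vel": joint speeds; "tau": joint torques, N m; "eef_pos": TCP position; "tool_rot": TCP orientation; "ft_force": force on the tool from outside, world axes, zero at the start; "moment": the same for the moment, N m; "grip_width": opening from 0.0 (shut) to 1.0 (fully open); "finger_force": force on a finger pad.
Only numpy, scipy, OpenCV 4.12 (cv2) and the standard library are available. Lean on these libraries where they do the work, as an engineer would, in place of code of your own. Each camera call takes 0.05 s, during which the arm holds its last target. There are 200 camera calls.

## Working session

There is one attempt and no reset: what is moved stays moved. The work goes in short steps, Python scripts to look and compute and a tool call to move; the robot and the scene stay as the last step left them, time stands still between calls to the robot, and variables do not carry over. Pictures are saved under pics/ and viewed, at most 10 in all, crops included, and the job is handed in when it is done.

Besides the shell and the picture viewer there is one more tool, called after ">>>" as name(argument=value, ...), one argument or row to a line, values as JSON. step_arm: Moves the arm, as the interface text tells. Its arguments: {"type":"object","properties":{"deltas":{"type":"array"}},"required":["deltas"]}

```bash
mkdir -p pics
cat > h.py <<'E'
from cell import ctrl
import numpy as np, cv2
def world(cam,p):
    m=ctrl.camera_model(cam); return np.array(m["origin"])+np.array(m["rotation"])@np.array(p)
def pix2w(cam,u,v,z):
    m=ctrl.camera_model(cam); d=np.array(m["rotation"])@np.array([(u-m["cx"])/m["fx"],(v-m["cy"])/m["fy"],1])
    o=np.array(m["origin"]); return o+d*(z-o[2])/d[2]
def w2pix(cam,p):
    m=ctrl.camera_model(cam); c=np.array(m["rotation"]).T@(np.array(p)-m["origin"])
    return np.array([m["fx"]*c[0]/c[2]+m["cx"],m["fy"]*c[1]/c[2]+m["cy"]])
def snap(cam,f):
    a=ctrl.camera(cam); cv2.imwrite("pics/"+f,a[:,:,::-1]); return a
E
python3 - <<'E'
from h import *
np.set_printoptions(precision=4,suppress=True)
a=snap("top","t0.png");b=snap("scene","s0.png")
cv2.imwrite("pics/both0.png",cv2.resize(np.vstack([a,b])[:,:,::-1],None,fx=.78,fy=.78))
for c in("top","scene"):
  print(c,ctrl.camera_model(c))
  for n in("lantern","dock","jar","cup"):
    for r in ctrl.find_in(c,n): print(c,n,round(r["score"],2),world(c,r["location"]),w2pix(c,world(c,r["location"])))
s=ctrl.state();print(s["time"],s["eef_pos"],s["tool_rot"],s["ft_force"])
E
```

```text
top {'fx': 360.5913641750663, 'fy': 360.5913641750663, 'cx': 255.34338815080008, 'cy': 196.00255116870645, 'origin': array([ 0.3857, -0.1159,  1.0437]), 'rotation': array([-0.0228,  0.714 , -0.6991,  0.0301])}Traceback (most recent call last):
  File "<stdin>", line 8, in <module>
  File "h.py", line 4, in world
    m=ctrl.camera_model(cam); return np.array(m["origin"])+np.array(m["rotation"])@np.array(p)
                                                           ~~~~~~~~~~~~~~~~~~~~~~~^~~~~~~~~~~~
ValueError: matmul: Input operand 1 has a mismatch in its core dimension 0, with gufunc signature (n?,k),(k,m?)->(n?,m?) (size 3 is different from 4)
```

View pics/t0.png

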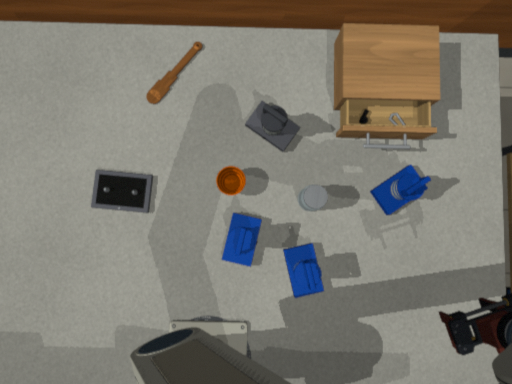

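View pics/s0.png

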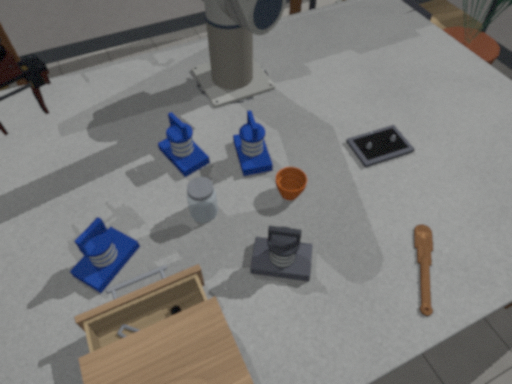

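The grey lantern is at about (272,125) in the top view and (281,258) in the scene view. The dock is at (122,190) top, and the three blue ones are look-alikes. The cup is at (231,180) and the jar at (313,197) top. Camera rotation comes as a quaternion, so I'll fix the helper.

```bash
sed -i 's/^import numpy.*/&\nfrom scipy.spatial.transform import Rotation as R\nnp.set_printoptions(precision=4,suppress=True)\ndef Q(q): return R.from_quat(np.roll(q,-1))/; s/np.array(m\["rotation"\])/Q(m["rotation"]).as_matrix()/g' h.py; sed -n 1,6p h.py
python3 - <<'E'
from h import *
a=cv2.imread("pics/t0.png"); ctrl.camera("top"); ctrl.camera("scene")
for c in("top","scene"):
  for n in("lantern","dock","jar","cup"):
    for r in ctrl.find_in(c,n): print(c,n,round(r["score"],2),world(c,r["location"]),w2pix(c,world(c,r["location"])))
s=ctrl.state();print(s["time"],s["eef_pos"],s["tool_rot"],Q(s["tool_rot"]).as_matrix(),s["ft_force"])
cr=[cv2.resize(a[85:165,232:312],(400,400),interpolation=cv2.INTER_CUBIC),cv2.resize(a[150:230,82:162],(400,400),interpolation=cv2.INTER_CUBIC)]
cv2.imwrite("pics/crop.png",np.hstack(cr))
E
```

```text
from cell import ctrl
import numpy as np, cv2
from scipy.spatial.transform import Rotation as R
np.set_printoptions(precision=4,suppress=True)
def Q(q): return R.from_quat(np.roll(q,-1))
def world(cam,p):
top lantern 0.83 [ 0.4835 -0.5175  0.0239] [392.8802 191.4776]
top lantern 0.76 [ 0.6539 -0.1684  0.0283] [271.6435 129.4759]
top lantern 0.61 [ 0.3418 -0.0883  0.0253] [241.162  238.4397]
top lantern 0.6 [ 0.2643 -0.2566  0.0273] [300.8027 267.6332]
top dock 0.56 [0.4683 0.2591 0.0134] [120.6643 191.2413]
top jar 0.87 [ 0.4539 -0.2731  0.1031] [311.885  198.0642]
top cup 0.69 [ 0.5026 -0.0569  0.0265] [231.398 181.191]
scene lantern 0.88 [ 0.5112 -0.533   0.0318] [106.0328 261.4732]
scene lantern 0.81 [ 0.367  -0.0955  0.0328] [253.0365 155.0228]
scene lantern 0.67 [ 0.2807 -0.2617  0.0251] [185.4435 155.4092]
scene lantern 0.62 [ 0.6824 -0.1817  0.0278] [279.0534 262.6584]
scene dock 0.92 [0.4728 0.2569 0.0137] [379.3711 144.3778]
scene jar 0.66 [ 0.4821 -0.2841  0.0808] [202.2843 200.2047]
scene cup 0.74 [ 0.4888 -0.0524  0.0404] [288.3479 179.3176]
scene cup 0.69 [ 0.6819 -0.1816  0.0272] [278.9893 262.5433]
0.65 [ 0.203  -0.5911  0.2227] [0.     0.9864 0.1646 0.    ] [[ 0.9458  0.3247  0.    ]
 [ 0.3247 -0.9458 -0.    ]
 [-0.      0.     -1.    ]] [0.3114 0.0305 0.7418]
```

View pics/crop.png

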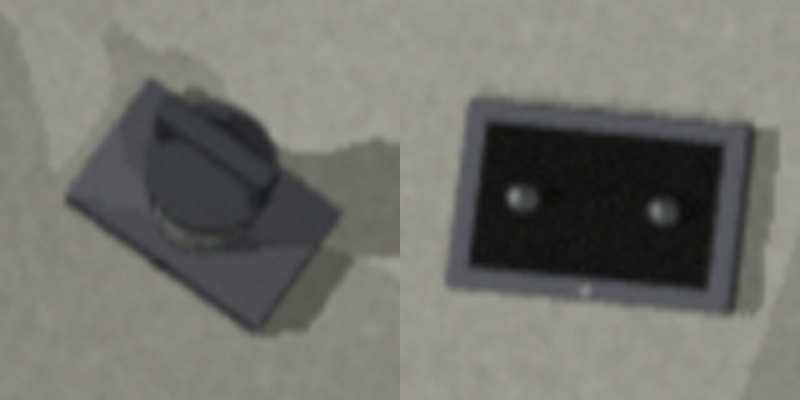

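The left crop shows the lantern's foot corners at about (150,80), (342,212), (255,325) and (70,198), and the bar running from (158,118) to (275,178). The right crop shows the dock with its pegs at (523,197) and (664,211).

Run:
```python
from h import *
f=lambda x,y,z:pix2w("top",232+(x-2)/5,85+(y-2)/5,z)
g=lambda x,y,z:pix2w("top",82+(x-402)/5,150+(y-2)/5,z)
ang=lambda d:np.degrees(np.arctan2(d[1],d[0]))
C=np.array([f(150,80,.028),f(342,212,.028),f(255,323,.028),f(70,196,.028)]);print("foot",C.mean(0),ang(C[1]-C[0]),ang(C[2]-C[3]),np.linalg.norm(C[1]-C[0]),np.linalg.norm(C[2]-C[1]))
B=np.array([f(165,118,.142),f(272,172,.142)]);print("bar",B.mean(0),ang(B[1]-B[0]),np.linalg.norm(B[1]-B[0]))
D=np.array([g(472,100,.014),g(750,125,.014),g(732,311,.014),g(448,285,.014)]);print("dock",D.mean(0),ang(D[1]-D[0]),ang(D[2]-D[3]),np.linalg.norm(D[1]-D[0]))
P=np.array([g(523,198,.026),g(664,211,.026)]);print("pegs",P.mean(0),ang(P[1]-P[0]),np.linalg.norm(P[1]-P[0]))
# saturations in scene: project bar centre for check
for p in (C.mean(0)*[1,1,0]+[0,0,.142],D.mean(0)): print(w2pix("scene",p))
print(ang(Q(ctrl.state()["tool_rot"]).as_matrix()[:,0]))
```

```text
foot [ 0.6668 -0.1705  0.028 ] -123.80779634828282 -123.61546067080876 0.13442557836678143 0.08192392161853847
bar [ 0.6653 -0.1711  0.142 ] -115.93903160744941 0.061293764771488284
dock [0.4702 0.256  0.014 ] -93.9151472622331 -94.03346099580513 0.15974635164769788
pegs [0.4694 0.2556 0.026 ] -94.05772623862967 0.07978506196060192
[282.9927 229.2026]
[378.5986 143.7976]
18.949949038463984
```

>>> step_arm(
  deltas=[
    [0.03, -0.013, -0.002, 0, 0, -2, 0.07],
    [0.085, -0.037, -0.005, 0, 0, -6, 0.07],
    [0.14, -0.061, -0.01, 0, 0, -10, 0.07],
    [0.195, -0.085, -0.015, 0, 0, -14, 0.07],
    [0.25, -0.108, -0.017, 0, 0, -18, 0.07],
    [0.305, -0.132, -0.017, 0, 0, -22, 0.07],
    [0.36, -0.155, -0.017, 0, 0, -26, 0.07],
    [0.415, -0.179, -0.017, 0, 0, -30, 0.07],
    [0.47, -0.203, -0.017, 0, 0, -34, 0.07],
    [0.525, -0.226, -0.017, 0, 0, -37.3, 0.07],
  ],
)

```text
time: 1.9
eef_pos: [0.6275, -0.2053, 0.2399]
tool_rot: [0.0, 0.881, 0.472, 0.0]
ft_force: [0.4, -0.8, 0.0]
grip_width: 0.795
finger_force: 0.0
```

>>> step_arm(
  deltas=[
    [0.03, 0.008, 0, 0, 0, 0, 0.07],
    [0.052, 0.0137, 0, 0, 0, 0, 0.07],
    [0.052, 0.0137, 0, 0, 0, 0, 0.07],
    [0.052, 0.0137, 0.02, 0, 0, 0, 0.07],
    [0.052, 0.0137, 0.045, 0, 0, 0, 0.07],
    [0.052, 0.0137, 0.06, 0, 0, 0, 0.07],
    [0.052, 0.0137, 0.06, 0, 0, 0, 0.07],
  ],
)

```text
time: 2.78
eef_pos: [0.6649, -0.1717, 0.1778]
tool_rot: [-0.001, 0.882, 0.471, -0.001]
ft_force: [-0.8, 0.2, -0.1]
grip_width: 0.795
finger_force: 0.0
```

Run:
```python
from h import *
a=snap("top","t1.png");b=snap("scene","s1.png")
s=ctrl.state();p=np.array(s["eef_pos"]);print(p,s["ft_force"])
cr=[]
for i,c in ((a,"top"),(b,"scene")):
  u,v=w2pix(c,p).astype(int); print(c,u,v)
  cr.append(cv2.resize(i[v-60:v+60,u-50:u+50],(400,480),interpolation=cv2.INTER_CUBIC))
cv2.imwrite("pics/c1.png",np.hstack(cr)[:,:,::-1])
```

```text
[ 0.6665 -0.1717  0.18  ] [-0.3705 -0.5232  0.384 ]
top 276 108
scene 283 219
```

View pics/c1.png

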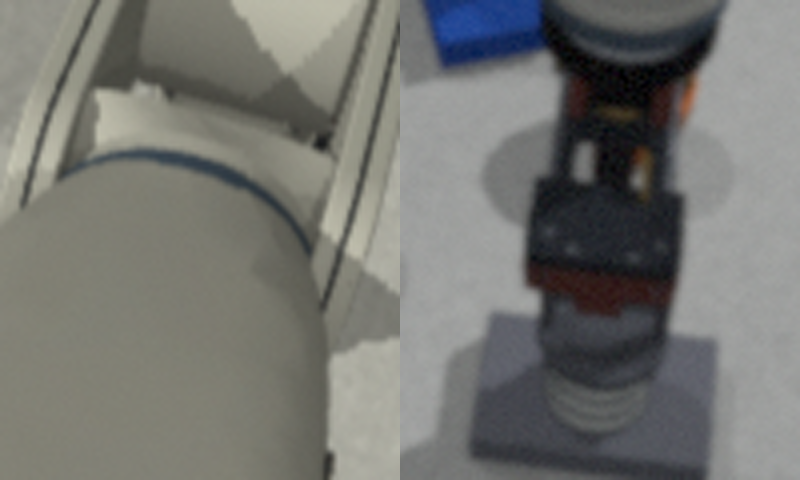

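The scene crop shows the gripper centred over the lantern's bar, at about crop (600,300), while the arm blocks the top view. Next I'll go down to TCP z 0.116 and close.

>>> step_arm(
  deltas=[
    [0, 0, 0.02, 0, 0, 0, 0.07],
    [0, 0, 0.04, 0, 0, 0, 0.07],
    [0, 0, 0.058, 0, 0, 0, 0.07],
    [0, 0, 0.064, 0, 0, 0, 0.07],
    [0, 0, 0.064, 0, 0, 0, 0.05],
    [0, 0, 0.064, 0, 0, 0, 0.03],
    [0, 0, 0.064, 0, 0, 0, 0.02],
    [0, 0, 0.064, 0, 0, 0, 0.01],
    [0, 0, 0.064, 0, 0, 0, 0.0],
    [0, 0, 0.064, 0, 0, 0, 0.0],
  ],
)

```text
time: 4.12
eef_pos: [0.6665, -0.1712, 0.1158]
tool_rot: [0.0, 0.882, 0.471, 0.0]
ft_force: [2.0, -0.3, -1.8]
grip_width: 0.154
finger_force: 30.4
```

>>> step_arm(
  deltas=[
    [0, 0, 0, 0, 0, 0, 0],
    [0, 0, 0, 0, 0, 0, 0],
    [0, 0, 0, 0, 0, 0, 0],
  ],
)

```text
time: 4.5
eef_pos: [0.6665, -0.1712, 0.1157]
tool_rot: [0.0, 0.882, 0.471, 0.0]
ft_force: [-0.3, -0.1, 1.2]
grip_width: 0.16
finger_force: 30.0
```

>>> step_arm(
  deltas=[
    [0, 0, -0.01, 0, 0, 0, 0],
    [0, 0, -0.03, 0, 0, 0, 0],
    [0, 0, -0.06, 0, 0, 0, 0],
    [0, 0, -0.09, 0, 0, 0, 0],
    [0, 0, -0.11, 0, 0, 0, 0],
    [0.005, -0.01, -0.12, 0, 0, -1, 0],
    [0.02, -0.033, -0.12, 0, 0, -3, 0],
    [0.04, -0.066, -0.12, 0, 0, -5, 0],
    [0.06, -0.098, -0.12, 0, 0, -7, 0],
    [0.08, -0.131, -0.12, 0, 0, -10, 0],
  ],
)

```text
time: 5.75
eef_pos: [0.6003, -0.0303, 0.235]
tool_rot: [-0.001, 0.837, 0.547, -0.001]
ft_force: [0.1, 0.4, -3.6]
grip_width: 0.157
finger_force: 30.0
```

Run:
```python
from h import *
s=ctrl.state();M=Q(s["tool_rot"]).as_matrix();p=np.array(s["eef_pos"]);print(s["time"],p,s["ft_force"],s["grip_width"],s["finger_force"])
a=np.degrees(np.arctan2(M[1,0],M[0,0]));print(a,86-a,M.T@(np.array([.47,.256,p[2]])-p))
```

```text
5.75 [ 0.6003 -0.0303  0.235 ] [ 0.1096  0.4244 -3.5511] 0.15747400762713523 29.987989962100983
66.3786580064715 19.621341993528503 [ 0.2101 -0.2341  0.0003]
```

>>> step_arm(
  deltas=[
    [0.025, -0.028, 0, 0, 0, -2.5, 0],
    [0.053, -0.059, 0, 0, 0, -5, 0],
    [0.08, -0.089, 0, 0, 0, -8, 0],
    [0.108, -0.12, 0, 0, 0, -10.5, 0],
    [0.136, -0.152, 0, 0, 0, -13, 0],
    [0.163, -0.182, 0, 0, 0, -16, 0],
    [0.188, -0.21, 0, 0, 0, -18, 0],
    [0.204, -0.228, 0, 0, 0, -19.6, 0],
    [0.21, -0.235, 0, 0, 0, -19.6, 0],
    [0.21, -0.235, 0, 0, 0, -19.6, 0],
  ],
)

```text
time: 7.0
eef_pos: [0.4708, 0.255, 0.2354]
tool_rot: [-0.0, 0.732, 0.681, -0.0]
ft_force: [0.0, -0.7, -4.1]
grip_width: 0.158
finger_force: 30.0
```

>>> step_arm(
  deltas=[
    [0, 0, 0.03, 0, 0, 0, 0],
    [0, 0, 0.055, 0, 0, 0, 0],
    [0, 0, 0.065, 0, 0, 0, 0],
    [0, 0, 0.065, 0, 0, 0, 0],
    [0, 0, 0.065, 0, 0, 0, 0],
  ],
)

```text
time: 7.62
eef_pos: [0.4722, 0.255, 0.1716]
tool_rot: [0.0, 0.732, 0.681, 0.001]
ft_force: [-0.3, 0.3, -4.1]
grip_width: 0.156
finger_force: 30.0
```

Run:
```python
from h import *
b=snap("scene","s2.png");a=snap("top","t2.png")
S=[ctrl.state() for _ in range(1)]
s=S[0];M=Q(s["tool_rot"]).as_matrix();p=np.array(s["eef_pos"]);print(s["time"],p,s["ft_force"],s["grip_width"])
print(np.degrees(np.arctan2(M[1,0],M[0,0])),M[:,2])
# predicted lantern foot corners, and dock plate corners
def box(c,an,z,hx,hy):
  e=np.array([np.cos(np.radians(an)),np.sin(np.radians(an)),0]);n=np.array([-e[1],e[0],0])
  return [np.array([c[0],c[1],z])+i*hy*e+j*hx*n for i,j in((1,1),(1,-1),(-1,-1),(-1,1))]
foot=p[2]-.1157
print("foot z",foot)
for c in("scene","top"):
  print(c,"foot top",[w2pix(c,q) for q in box(p,86,foot+.028,.042,.068)],"bot",[w2pix(c,q) for q in box(p,86,foot,.042,.068)])
  print("dock",[w2pix(c,q) for q in box([.47,.256],86,.014,.055,.082)])
h=np.hstack([cv2.resize(i[v-45:v+75,u-50:u+50],(400,480),interpolation=cv2.INTER_CUBIC) for i,(u,v) in((b,(379,120)),(a,(122,185)))])
cv2.imwrite("pics/c2.png",h[:,:,::-1])
```

```text
7.725 [0.4721 0.2552 0.1717] [-0.3519  1.161  -3.1637] 0.15763547304702943
85.8470803731319 [ 0.0016  0.0008 -1.    ]
foot z 0.05596524638644623
scene foot top [array([397.2094, 110.8006]), array([414.9121, 130.3439]), array([371.8625, 143.9105]), array([355.5083, 123.228 ])] bot [array([394.4985, 118.0899]), array([411.7347, 137.5581]), array([369.4698, 151.0583]), array([353.5356, 130.4779])]
dock [array([391.9365, 123.919 ]), array([413.7706, 149.0563]), array([363.9703, 165.3806]), array([344.0861, 138.5542])]
top foot top [array([ 85.1617, 200.8953]), array([ 89.1202, 169.6206]), array([139.9158, 174.2635]), array([136.2953, 205.5496])] bot [array([ 89.8744, 201.5212]), array([ 93.6913, 171.1239]), array([143.0535, 175.6351]), array([139.5557, 206.0431])]
dock [array([ 90.649 , 207.2177]), array([ 95.435 , 169.0072]), array([152.4994, 174.2239]), array([148.1772, 212.45  ])]
```

View pics/c2.png

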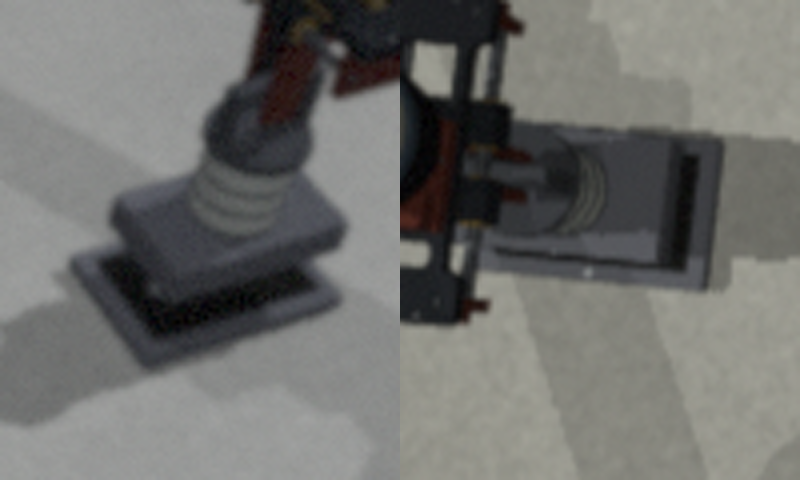

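The scene crop shows the lantern hanging level over the dock. The foot's right corner is at (345,222), where I predicted it within about 1 px. The top crop also has the foot about 1–2 mm from centred, so I'll nudge it slightly and lower it slowly.

>>> step_arm(
  deltas=[
    [0.001, -0.002, 0.003, 0, 0, 0, 0],
    [0.001, -0.002, 0.01, 0, 0, 0, 0],
    [0.001, -0.002, 0.017, 0, 0, 0, 0],
    [0.001, -0.002, 0.023, 0, 0, 0, 0],
    [0.001, -0.002, 0.028, 0, 0, 0, 0],
    [0.001, -0.002, 0.032, 0, 0, 0, 0],
    [0.001, -0.002, 0.035, 0, 0, 0, 0],
    [0.001, -0.002, 0.037, 0, 0, 0, 0],
    [0.001, -0.002, 0.038, 0, 0, 0, 0],
    [0.001, -0.002, 0.038, 0, 0, 0, 0],
  ],
)

```text
time: 8.98
eef_pos: [0.4695, 0.2561, 0.1327]
tool_rot: [0.0, 0.732, 0.681, 0.0]
ft_force: [0.5, 0.6, -3.4]
grip_width: 0.155
finger_force: 30.0
```

>>> step_arm(
  deltas=[
    [0, 0, 0.001, 0, 0, 0, 0],
    [0, 0, 0.002, 0, 0, 0, 0],
    [0, 0, 0.003, 0, 0, 0, 0],
    [0, 0, 0.003, 0, 0, 0, 0],
  ],
)

```text
time: 9.48
eef_pos: [0.4695, 0.2561, 0.1297]
tool_rot: [-0.0, 0.732, 0.681, 0.0]
ft_force: [-0.5, -0.1, -2.0]
grip_width: 0.159
finger_force: 30.0
```

>>> step_arm(
  deltas=[
    [0, 0, 0.0005, 0, 0, 0, 0],
    [0, 0, 0.001, 0, 0, 0, 0],
    [0, 0, 0.001, 0, 0, 0, 0],
  ],
)

```text
time: 9.85
eef_pos: [0.4696, 0.2562, 0.1297]
tool_rot: [0.0, 0.732, 0.681, 0.0]
ft_force: [-3.6, -2.0, 8.9]
grip_width: 0.157
finger_force: 30.0
```

Run:
```python
from h import *
b=snap("scene","s3.png");a=snap("top","t3.png")
s=ctrl.state();print(s["time"],s["eef_pos"],s["ft_force"],s["moment"])
h=np.hstack([cv2.resize(i[v-45:v+75,u-50:u+50],(400,480),interpolation=cv2.INTER_CUBIC) for i,(u,v) in((b,(379,120)),(a,(122,185)))])
cv2.imwrite("pics/c3.png",h[:,:,::-1])
```

```text
9.95 [0.4696 0.2562 0.1297] [-3.2918 -1.0754  7.395 ] [-0.3203  0.5775  0.0367]
```

View pics/c3.png

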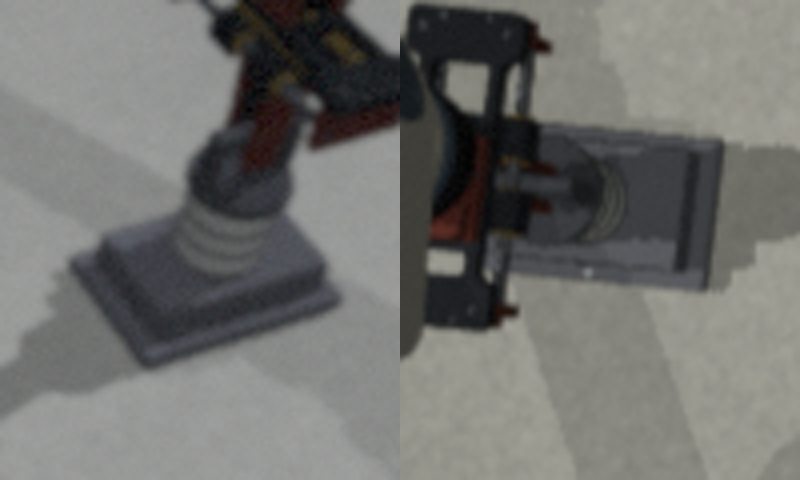

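The scene crop shows the foot flat on the plate with an even rim. Contact came at TCP z 0.1297, exactly the seated height, with about 8–9 N. I'll relieve the press, release and retreat upward.

>>> step_arm(
  deltas=[
    [0, 0, -0.001, 0, 0, 0, 0],
    [0, 0, -0.001, 0, 0, 0, 0.02],
    [0, 0, -0.001, 0, 0, 0, 0.04],
    [0, 0, -0.001, 0, 0, 0, 0.06],
    [0, 0, -0.001, 0, 0, 0, 0.06],
    [0, 0, -0.001, 0, 0, 0, 0.06],
    [0, 0, -0.015, 0, 0, 0, 0.06],
    [0, 0, -0.04, 0, 0, 0, 0.06],
    [0, 0, -0.08, 0, 0, 0, 0.06],
    [0, 0, -0.12, 0, 0, 0, 0.06],
  ],
)

```text
time: 11.2
eef_pos: [0.4694, 0.256, 0.2508]
tool_rot: [0.0, 0.732, 0.681, 0.0]
ft_force: [-0.3, 0.1, -0.9]
grip_width: 0.682
finger_force: 0.0
```

>>> step_arm(
  deltas=[
    [-0.05, 0, -0.02, 0, 0, 0, 0.06],
    [-0.1, 0, -0.03, 0, 0, 0, 0.06],
    [-0.15, 0, -0.03, 0, 0, 0, 0.06],
    [-0.2, 0, -0.03, 0, 0, 0, 0.06],
    [-0.24, 0, -0.03, 0, 0, 0, 0.06],
    [-0.24, 0, -0.03, 0, 0, 0, 0.06],
  ],
)

```text
time: 11.95
eef_pos: [0.452, 0.0148, 0.2797]
tool_rot: [0.001, 0.733, 0.68, 0.0]
ft_force: [0.9, 0.7, 0.3]
grip_width: 0.681
finger_force: 0.0
```

Run:
```python
from h import *
b=snap("scene","s4.png");a=snap("top","t4.png")
for n in("jar","cup"):
  for r in ctrl.find_in("scene",n): print(n,round(r["score"],2),world("scene",r["location"]))
s=ctrl.state();print(s["time"],s["eef_pos"],s["ft_force"])
h=np.hstack([cv2.resize(i[v-45:v+75,u-50:u+50],(400,480),interpolation=cv2.INTER_CUBIC) for i,(u,v) in((b,(379,120)),(a,(122,185)))])
cv2.imwrite("pics/c4.png",h[:,:,::-1])
```

```text
jar 0.94 [ 0.4814 -0.2839  0.0806]
cup 0.69 [ 0.4922 -0.0484  0.0362]
12.15 [0.4523 0.0175 0.2791] [-0.0002  0.5438 -0.5583]
```

View pics/c4.png

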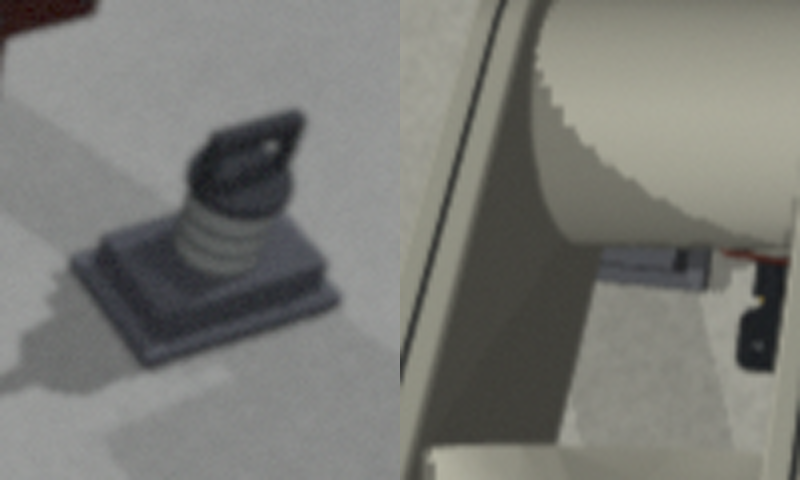

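View pics/s4.png

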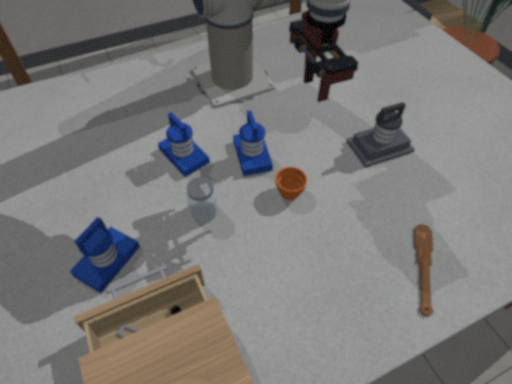

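The lantern sits flat and centred on the dock at scene (385,140). The jar (202,198), the cup (291,182) and the blue look-alikes haven't moved, and the gripper is clear of everything.

```bash
python3 -c "from cell import ctrl; print(ctrl.sign_off())"
```

```text
the job is handed in; nothing more can be done
None
```

The grey lantern is back on its dock, seated flat over both pegs and released; the jar, the cup and the blue look-alikes were left where they stood, and the job is handed in at about 12 s of the 35 s allowed.

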